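Undo the last swing bolt of a pressure-filter lid

ROBOT

A 6-joint arm with a two-finger parallel gripper is mounted at the origin on the work surface. World frame = base frame: x ahead of the robot, y to its left, z up, the work surface at z = 0. Lengths are in m, angles in degrees, forces in N, time in s.
With the tool pointing down it reaches from about 0.35 to 0.875 m from the base axis. Payload 15.5 kg.
Tool frame: the origin (TCP) lies at the very end of the fingers, on their centre line; the grasp point (between the pads) lies bot.hold_point_z behind it (bot.hold_point_z is the distance from the TCP to the grasp point, in m); z points along the fingers, x is the direction in which the jaws open and shut, and the axes are right-handed (so a half turn about z gives the same grasp; the last joint's range is limited). The gripper opens to 85 mm and grips with 20 to 120 N. Pads are 22 mm wide; open, the fingers measure 114 mm over their backs; the gripper's body (76 mm by 85 mm) begins 54 mm behind the grasp point. The pads swing forward as they close: fully open they stand 13 mm farther back than shut.
Start: joints at [-81.847, 28.281, 77.091, -0, 74.628, -5.472], TCP at [0.147, -0.607, 0.231] pointing down, gripper open.
Joint ranges: [-166.48, 166.48], [-47.26, 123.95], [12.59, 153.08], [-70.14, 250.14], [6.76, 159.57], [-176.63, 176.63]. Speed limits (degrees/s): [108.29, 108.29, 147.25, 172.46, 172.46, 172.46].

INTERFACE

Orientations are given as a 3x3 rotation matrix whose columns are the frame's x, y, z axes.
In Python, from cell import bot, imaging gives the robot as it stands.
- The arm moves only by the tool jog_arm, never from a script. Its argument "deltas" is a list of rows, each an object of numbers: "dx", "dy", "dz": the shift along the world's x, y, z in cm; "wx", "wy", "wz": the turn, a rotation vector about the world's x, y, z in rad; "claw": the opening, from 0 (shut) to 1 (fully open). In form: [{"dx": .., "dy": .., "dz": .., "wx": .., "wy": .., "wz": .., "claw": ..}, ...]. A call has 1 to 8 rows; each row is the pose to reach, as a shift and turn from the pose measured when the call began; what a row does not reach only later rows make up. A row lasts 1/8 s, in which the tool goes at most 62.5 mm and 10.7 degrees, less where a joint would pass 70% of its speed; a pose out of reach is approached as far as the arm can. A call with a gripper value outside its range is refused whole. The fingers move at their own pace and stop on an object; "grip_force" is the grip in N (left out, the last holds). Time passes only in rows, so rows that repeat a pose let the fingers close. It gives the time, the measured TCP pose, the force and the opening at its end, in the units of the state.
- bot.get_state(): the state, without advancing time (a new reading comes with each control period).
- imaging.capture(name): name is "scene" or "top"; returns the picture (400x640x3 uint8, blue, green, red); there is no depth.
- imaging.get_calibration(name): a dict with "camera_matrix" (3x3 intrinsics, pixels), "cam_to_world" (4x4, takes a point from camera to world coordinates). Camera axes: x right, y up, looking along -z (the intrinsics and any distortion apply to the point x, -y, -z); pixel columns grow to the right and rows downward; lengths in m; the calibration is good to about 2 mm. A picture is of the moment at which its call begins. get_calibration takes no time and is no camera call.
- bot.close_job(): hands the job in, once; it reports no verdict.
The state is a dict: "time_s": time; "joints": joint angles; "joint_velocities": joint speeds; "joint_efforts": joint torques, N m; "ee_pos": TCP position; "tool_rot": TCP orientation; "force": force on the tool from outside, world axes, zero at the start; "moment": the same for the moment, N m; "gripper_width": finger opening in m.
Only numpy, scipy, OpenCV 4.12 (cv2) and the standard library are available. Lean on these libraries where they do the work, as an engineer would, in place of code of your own. Each camera call takes 0.05 s, during which the arm holds its last target.

TASK

Undo the last closed swing bolt on the lid of the pressure filter: loosen its brass wing nut (counter-clockwise from above) only until it clears the raised red lip of the slotted lug - at most about a quarter turn more - trying the bolt gently as you go and never forcing it against the lip. Then swing the bolt out through the slot and lay it right over to its stop, leaving the nut on it. Do not disturb the things on the bench.

Things in the scene. Friction and masses are not known exactly. Their poses are not given: they have to be found in the camera images.
- nut_grip (a point): Centre of the brass wing nut's two ears, on the bolt axis. Local x along the ears (44 mm tip to tip, 10 mm thick, 12 mm up and down from here); z along the bolt, away from its eye. Below the 10 mm hub a captive steel saddle washer, 14 x 26 mm, 4 mm thick, underside 26 mm below here, rises with it, not turning. Right-hand thread, 12 mm rise a turn, 0.1 N m; stays put. Starts 0 to 3.8 mm loose.
- bolt_eye (a point): Centre of the hinged eye of the steel swing bolt (8 mm thick, 130 mm from here to its tip; the thread goes on past the release height). 80 mm below the lug's seat. Local z along the bolt towards the nut, y the hinge axis, x out of the slot, away from the vessel, while the bolt is upright.
- bolt (a joint): Swing of the bolt about its eye in rad: 0 upright in the slot, grows as it swings outwards and down, stop at 1.5 (nearly level). It has about 0.02 rad of play while locked. Stiff hinge, 0.16 N m: it stays where it is left.
- lug_seat (a point): Point on the flat seat of the slotted lug, mid-slot under the nut; z up, x outwards through the open end of the 11 mm slot. 9 to 11 mm out along x a red lip stands 5 mm proud of the seat on both sides and catches the saddle washer under the nut. The washer dips as it swings, so the nut must rise roughly 5.5 mm off the seat to pass; only a trial tells.
- vessel_lid (a point): Centre of the top of the round lid (148 mm across) of the fixed stainless vessel, 130 mm above the bench. A black knob 28 mm across stands 22 mm high there. Its other two bolts are already undone and lie level, pointing outwards. The vessel is screwed to the bench.
- beaker_mid (a point): Middle of a glass beaker, 70 mm across, 90 mm high. Leave alone.
- jar_mid (a point): Middle of an amber jar with a blue cap, 60 mm across, 85 mm high. Leave alone.
- reagent_mid (a point): Middle of a white bottle with a red cap, 60 mm across, 150 mm high. Leave alone.
- gasket: Black rubber ring, 90 mm across, 6 mm thick, lying flat; origin at the centre of its underside. Leave alone.
- spatula_grip (a point): Middle of a flat steel lab spatula 185 mm long, 5 mm thick, lying flat. Leave alone.
- disc: Steel filter support disc, 56 mm across, 14 mm high with its button; origin at the centre of its underside. Lies beside the vessel. Leave alone.
- spare: Loose spare brass wing nut, 40 mm wide, 20 mm high, standing beside the vessel; origin at the centre of its underside. Not the one to turn: leave alone.

How it is judged:
By the outcome, as a careful person would: the job done as asked, in the order asked, and still so for the second after the job is handed in, with the robot touching nothing.
It also fails if it takes over 72 s, if anything falls off the work surface, if the arm or the gripper's body presses on something with over 40 N, if the wrist force passes 120 N, or if a joint passes its speed limit or range.

## Working session

There is one attempt and no reset: what is moved stays moved. The work goes in short steps, Python scripts to look and compute and a tool call to move; the robot and the scene stay as the last step left them, time stands still between calls to the robot, and variables do not carry over. Pictures are saved under pics/ and viewed, and the job is handed in when it is done.

Besides the shell and the picture viewer there is one more tool, called after "Call:" as a command line: name --argument value ..., lists and objects as JSON in quotes. jog_arm: Moves the arm, as the interface text tells. Its arguments: {"type":"object","properties":{"deltas":{"type":"array","items":{"type":"object","properties":{"dx":{"type":"number"},"dy":{"type":"number"},"dz":{"type":"number"},"wx":{"type":"number"},"wy":{"type":"number"},"wz":{"type":"number"},"claw":{"type":"number"}}}},"grip_force":{"type":"number"}},"required":["deltas"]}

```bash
ls; mkdir -p pics; python3 - <<'E'
from cell import bot, imaging
import cv2, numpy as np
np.set_printoptions(precision=4,suppress=True)
print(bot.get_state(), bot.hold_point_z)
for n in ("scene","top"):
    im=imaging.capture(n); cv2.imwrite(f"pics/{n}0.png",im)
    c=imaging.get_calibration(n); print(n,c)
E
```

```text
pics
{'time_s': 0.0, 'joints': array([-81.8469,  28.3145,  77.1294,  -0.0011,  74.6274,  -5.4729]), 'joint_velocities': array([-0.0925,  0.0196,  0.0397,  0.1046, -0.0274, -0.0166]), 'joint_efforts': array([  0.0002, -88.2151, -38.3869,  -0.    ,   0.0101,  -0.    ]), 'ee_pos': array([ 0.1472, -0.607 ,  0.2307]), 'tool_rot': array([[ 0.2356, -0.9719, -0.0002],
       [-0.9719, -0.2356,  0.0012],
       [-0.0012, -0.0001, -1.    ]]), 'force': array([-0.0171, -0.347 , -0.1706]), 'moment': array([ 0.0619, -0.0091, -0.007 ]), 'gripper_width': 0.08549826792631843} 0.0187
scene {'camera_matrix': array([[493.7212,   0.    , 322.6983],
       [  0.    , 493.7212, 195.2861],
       [  0.    ,   0.    ,   1.    ]]), 'cam_to_world': array([[ 0.8316, -0.3128,  0.459 ,  1.1111],
       [ 0.5553,  0.4818, -0.6779, -0.9611],
       [-0.0091,  0.8186,  0.5743,  0.9232],
       [ 0.    ,  0.    ,  0.    ,  1.    ]])}
top {'camera_matrix': array([[444.9716,   0.    , 319.2731],
       [  0.    , 444.9716, 197.4932],
       [  0.    ,   0.    ,   1.    ]]), 'cam_to_world': array([[-0.0103,  0.9866, -0.1631,  0.2754],
       [-0.9999, -0.011 , -0.0037, -0.0174],
       [-0.0054,  0.1631,  0.9866,  1.3583],
       [ 0.    ,  0.    ,  0.    ,  1.    ]])}
```

View pics/scene0.png

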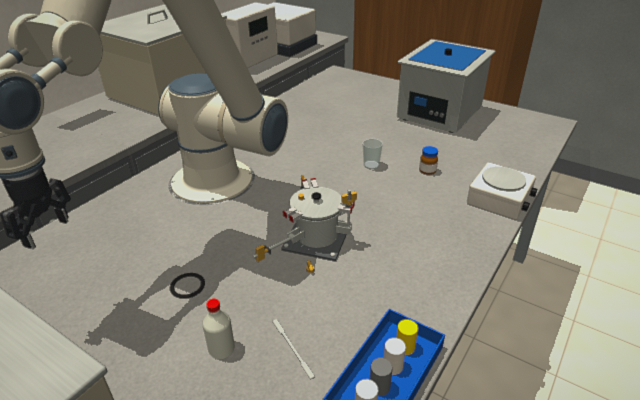

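View pics/top0.png

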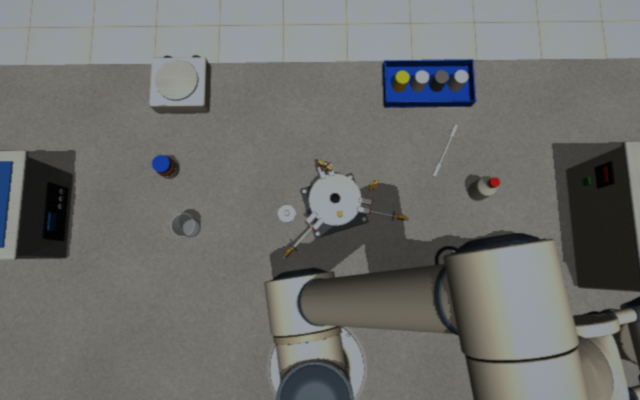

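```bash
python3 - <<'E'
import cv2
a=cv2.imread('pics/scene0.png')[170:290,240:380]
cv2.imwrite('pics/sc0.png',cv2.resize(a,None,fx=5,fy=5,interpolation=cv2.INTER_CUBIC)[:600,:700])
a=cv2.imread('pics/top0.png')[145:265,270:420]
cv2.imwrite('pics/tc0.png',cv2.resize(a,None,fx=5,fy=5,interpolation=cv2.INTER_CUBIC))
E
```

```text
(no output)
```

View pics/sc0.png

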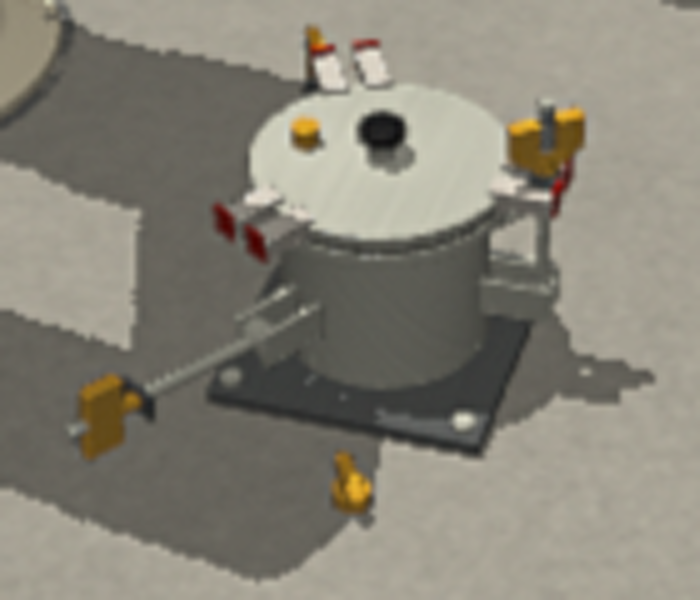

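View pics/tc0.png

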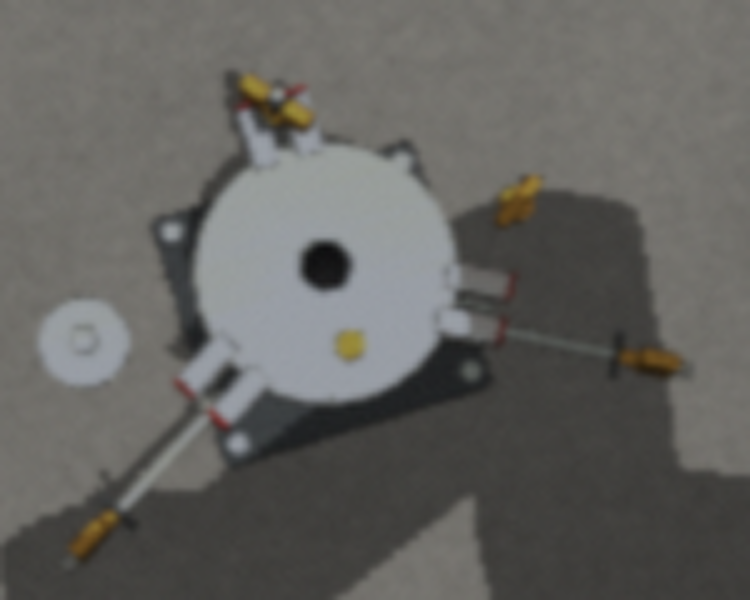

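```bash
cat > h.py <<'E'
import numpy as np, cv2
from cell import bot, imaging
np.set_printoptions(precision=4,suppress=True)
C={n:imaging.get_calibration(n) for n in("scene","top")}
def proj(n,P):
    c=C[n];T=np.linalg.inv(c["cam_to_world"]);P=np.atleast_2d(P)
    q=P@T[:3,:3].T+T[:3,3];q=q*[1,-1,-1];q=q@c["camera_matrix"].T
    return q[:,:2]/q[:,2:]
def ray(n,uv):
    c=C[n];d=np.linalg.inv(c["camera_matrix"])@[uv[0],uv[1],1];d=d*[1,-1,-1]
    d=c["cam_to_world"][:3,:3]@d;return c["cam_to_world"][:3,3],d/np.linalg.norm(d)
def atz(n,uv,z):
    o,d=ray(n,uv);return o+d*(z-o[2])/d[2]
def tri(us,ut):
    A=[];b=[]
    for n,u in(("scene",us),("top",ut)):
        o,d=ray(n,u);M=np.eye(3)-np.outer(d,d);A.append(M);b.append(M@o)
    x=np.linalg.lstsq(np.vstack(A),np.hstack(b),rcond=None)[0]
    return x,[np.linalg.norm(A[i]@x-b[i]) for i in(0,1)]
S=lambda x,y:(240+x/5-.4,170+y/5-.4)
T=lambda x,y:(270+x/5-.4,145+y/5-.4)
E
python3 - <<'E'
from h import *
print("knob",tri(S(383,130),T(326,265)))
print("tip",tri(S(547,103),T(281,93)))
print("nut",tri(S(547,140),T(277,100)))
print("earL",tri(S(511,140),T(240,85)))
print("earR",tri(S(583,127),T(312,115)))
print("knob z", atz("scene",S(383,130),.152),atz("top",T(326,265),.152))
# lid rim edges
print("lid",atz("top",T(326,272),.13))
# other bolts nuts
print("nutL",tri(S(102,415),T(653,360)));print("nutB",tri(S(315,55),T(92,535)))
print("spare",atz("top",T(520,202),.01),atz("scene",S(350,490),.01))
E
```

```text
knob (array([ 0.4755, -0.0553,  0.1461]), [np.float64(0.0006412357782068054), np.float64(0.000641235778207238)])
tip (array([ 0.5645, -0.0311,  0.1832]), [np.float64(0.0009532836888051275), np.float64(0.0009532836888046988)])
nut (array([ 0.5655, -0.0298,  0.1591]), [np.float64(0.0001417392400521873), np.float64(0.00014173924005204464)])
earL (array([ 0.5595, -0.0213,  0.1569]), [np.float64(0.019192597814810967), np.float64(0.019192597814810225)])
earR (array([ 0.5702, -0.0376,  0.17  ]), [np.float64(0.01899583853570594), np.float64(0.01899583853570626)])
knob z [ 0.4808 -0.0617  0.152 ] [ 0.474  -0.0555  0.152 ]
lid [ 0.4737 -0.0562  0.13  ]
nutL (array([ 0.43  , -0.2495,  0.0613]), [np.float64(0.000516094531940733), np.float64(0.0005160945319406163)])
nutB (array([0.3314, 0.0789, 0.0697]), [np.float64(0.00021132099657590923), np.float64(0.00021132099657581905)])
spare [ 0.5355 -0.1803  0.01  ] [ 0.5384 -0.1814  0.01  ]
```

```bash
cat > ov.py <<'E'
from h import *
import sys
def ov(tag,out,p,crops={"scene":(325,178,48,48),"top":(308,150,40,36)},f=12):
    tx,ty,seat,phi,ear,h=p
    R=np.array([np.cos(phi),np.sin(phi),0]);Y=np.array([-R[1],R[0],0]);E=np.array([np.cos(ear),np.sin(ear),0]);F=np.array([-E[1],E[0],0]);Z=np.array([0,0,1.])
    B=np.array([tx,ty,0])
    L=[]
    def box(c,a,b,hz0,hz1,A,Bb,col):
        pts=[c+s*a*A+t*b*Bb+Z*z for z in(hz0,hz1) for s,t in((-1,-1),(1,-1),(1,1),(-1,1))]
        for i in range(4):
            L.append((pts[i],pts[(i+1)%4],col));L.append((pts[4+i],pts[4+(i+1)%4],col));L.append((pts[i],pts[i+4],col))
    box(B,.022,.005,seat+26e-3+h-.012,seat+26e-3+h+.012,E,F,(0,0,255))
    box(B,.007,.013,seat+h,seat+h+.004,R,Y,(255,0,0))
    L.append((B+Z*(seat-.08),B+Z*(seat+.05),(0,255,0)))
    c=B-R*.0;
    for n in crops:
        im=cv2.imread(f'pics/{n}{tag}.png');x,y,w,hh=crops[n]
        a=cv2.resize(im[y:y+hh,x:x+w],None,fx=f,fy=f,interpolation=cv2.INTER_CUBIC);b=a.copy()
        for P,Q,col in L:
            u=proj(n,np.array([P,Q]));u=((u-[x,y]+.5)*f*16).astype(int)
            cv2.line(a,tuple(map(int,u[0])),tuple(map(int,u[1])),col,1,cv2.LINE_AA,4)
        cv2.imwrite(f'pics/{out}_{n}.png',a)
E
python3 - <<'E'
from ov import *
ov(0,'ov1',(.565,-.0303,.133,np.radians(16.7),np.radians(64),.002))
print(atz("top",(487,183),.15))
import cv2
a=cv2.imread('pics/ov1_scene.png');b=cv2.imread('pics/ov1_top.png')
print(a.shape,b.shape)
E
```

```text
[ 0.5105 -0.4765  0.15  ]
(576, 576, 3) (432, 480, 3)
```

View pics/ov1_scene.png

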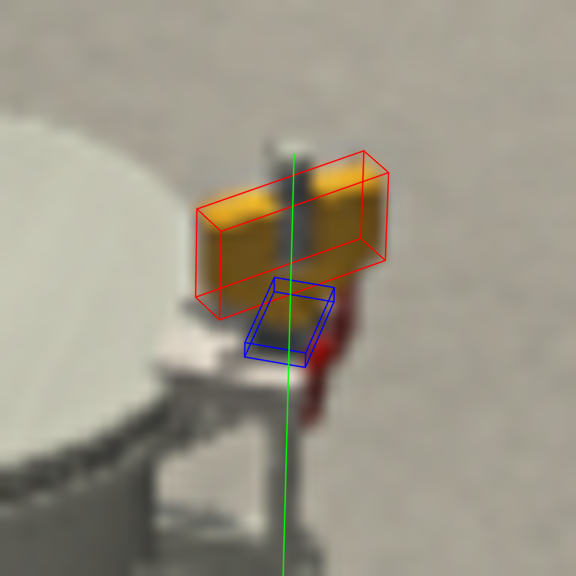

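View pics/ov1_top.png

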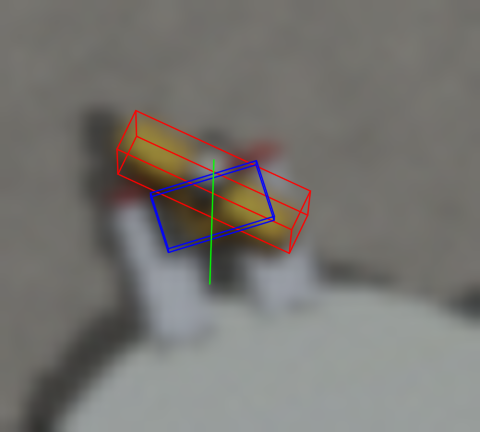

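```bash
python3 - <<'E'
from ov import *
for k,e in (('a',58),('b',53)):
    ov(0,'ov2'+k,(.5648,-.0300,.1335,np.radians(16.7),np.radians(e),.0025))
for n in('scene','top'):
    cv2.imwrite(f'pics/ov2_{n}.png',np.hstack([cv2.resize(cv2.imread(f'pics/ov2{k}_{n}.png'),None,fx=.69,fy=.69) for k in 'ab']))
E
```

```text
(no output)
```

View pics/ov2_scene.png

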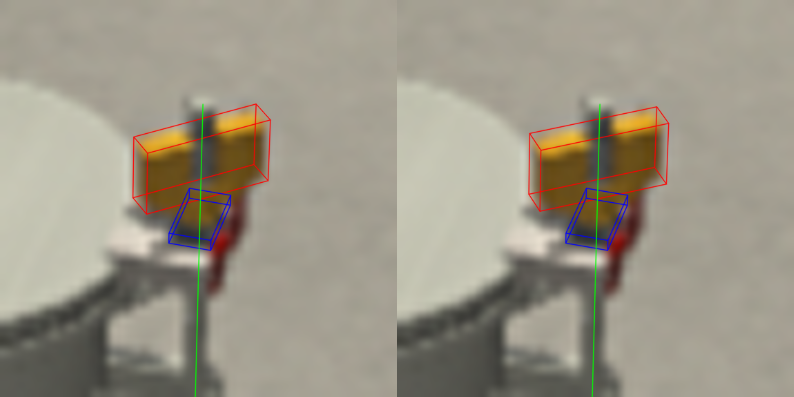

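View pics/ov2_top.png

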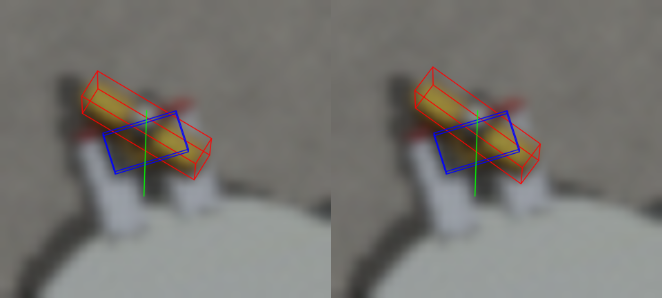

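Call:
jog_arm --deltas '[{"dx": 41.7,"dy": 57.7,"dz": 2,"wz": 0.775,"claw": 0.6},{"dx": 41.7,"dy": 57.7,"dz": 2,"wz": 0.775,"claw": 0.6},{"dx": 41.7,"dy": 57.7,"dz": 2,"wz": 0.775,"claw": 0.6},{"dx": 41.7,"dy": 57.7,"dz": 2,"wz": 0.775,"claw": 0.6},{"dx": 41.7,"dy": 57.7,"dz": 2,"wz": 0.775,"claw": 0.6},{"dx": 41.7,"dy": 57.7,"dz": 2,"wz": 0.775,"claw": 0.6},{"dx": 41.7,"dy": 57.7,"dz": 2,"wz": 0.775,"claw": 0.6},{"dx": 41.7,"dy": 57.7,"dz": 2,"wz": 0.775,"claw": 0.6}]' --grip_force 20

```text
invalid input
```

Call:
jog_arm --deltas '[{"dx": 5.0,"dy": 7.0,"dz": 1.0,"wx": 0.0,"wy": 0.0,"wz": 0.1,"claw": 0.6}]'

```text
time_s: 0.22
ee_pos: [0.1821, -0.5581, 0.2371]
tool_rot: [[0.33, -0.944, -0.001], [-0.944, -0.33, 0.001], [-0.001, 0.0, -1.0]]
force: [2.3, 0.6, 1.1]
gripper_width: 0.0699
```

Call:
jog_arm --deltas '[{"dx": 38.2,"dy": 52.8,"dz": 1.5,"wx": 0.0,"wy": 0.0,"wz": 0.675,"claw": 0.6},{"dx": 38.2,"dy": 52.8,"dz": 1.5,"wx": 0.0,"wy": 0.0,"wz": 0.675,"claw": 0.6},{"dx": 38.2,"dy": 52.8,"dz": 1.5,"wx": 0.0,"wy": 0.0,"wz": 0.675,"claw": 0.6},{"dx": 38.2,"dy": 52.8,"dz": 1.5,"wx": 0.0,"wy": 0.0,"wz": 0.675,"claw": 0.6},{"dx": 38.2,"dy": 52.8,"dz": 1.5,"wx": 0.0,"wy": 0.0,"wz": 0.675,"claw": 0.6},{"dx": 38.2,"dy": 52.8,"dz": 1.5,"wx": 0.0,"wy": 0.0,"wz": 0.675,"claw": 0.6},{"dx": 38.2,"dy": 52.8,"dz": 1.5,"wx": 0.0,"wy": 0.0,"wz": 0.675,"claw": 0.6},{"dx": 38.2,"dy": 52.8,"dz": 1.5,"wx": 0.0,"wy": 0.0,"wz": 0.675,"claw": 0.6}]'

```text
time_s: 1.23
ee_pos: [0.477, -0.1498, 0.2489]
tool_rot: [[0.847, -0.531, -0.001], [-0.531, -0.847, 0.0], [-0.001, 0.0, -1.0]]
force: [0.2, -0.6, -0.0]
gripper_width: 0.0512
```

Call:
jog_arm --deltas '[{"dx": 8.75,"dy": 12.0,"dz": 0.0,"wx": 0.0,"wy": 0.0,"wz": 0.0,"claw": 0.5},{"dx": 8.75,"dy": 12.0,"dz": 0.0,"wx": 0.0,"wy": 0.0,"wz": 0.0,"claw": 0.5},{"dx": 8.75,"dy": 12.0,"dz": -2.5,"wx": 0.0,"wy": 0.0,"wz": 0.0,"claw": 0.5},{"dx": 8.75,"dy": 12.0,"dz": -3.5,"wx": 0.0,"wy": 0.0,"wz": 0.0,"claw": 0.5},{"dx": 8.75,"dy": 12.0,"dz": -3.5,"wx": 0.0,"wy": 0.0,"wz": 0.0,"claw": 0.5},{"dx": 8.75,"dy": 12.0,"dz": -3.5,"wx": 0.0,"wy": 0.0,"wz": 0.0,"claw": 0.5}]'

```text
time_s: 1.98
ee_pos: [0.5643, -0.0308, 0.2145]
tool_rot: [[0.847, -0.532, -0.001], [-0.532, -0.847, 0.0], [-0.001, 0.0, -1.0]]
force: [-0.0, -0.0, 0.3]
gripper_width: 0.0427
```

```bash
python3 - <<'E'
from h import *
for n,(x,y,w,hh) in {"scene":(280,120,120,120),"top":(280,120,90,90)}.items():
    im=imaging.capture(n);cv2.imwrite(f'pics/{n}1.png',im)
    s=bot.get_state();u=proj(n,s['ee_pos'])[0];print(u,s['ee_pos'])
    a=cv2.resize(im[y:y+hh,x:x+w],None,fx=5,fy=5,interpolation=cv2.INTER_CUBIC)
    cv2.circle(a,tuple(int(v) for v in (u-[x,y]+.5)*5),4,(0,255,0),1)
    cv2.imwrite(f'pics/c1_{n}.png',a)
E
```

```text
[348.9626 180.2708] [ 0.5645 -0.0308  0.2147]
[325.5219 160.0453] [ 0.5645 -0.0307  0.2147]
```

View pics/c1_scene.png

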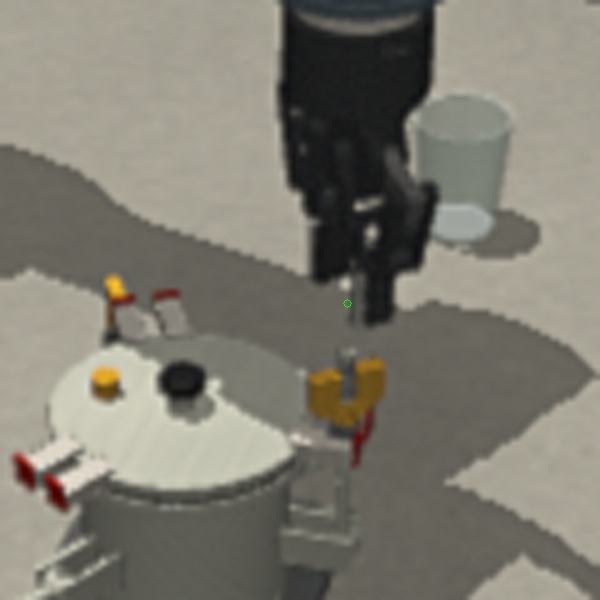

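View pics/c1_top.png

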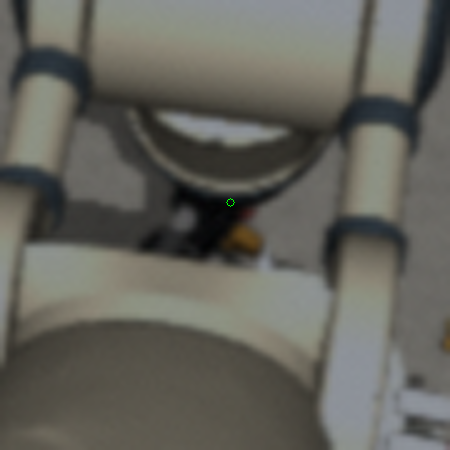

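Call:
jog_arm --deltas '[{"dx": 0.0,"dy": 0.08,"dz": -3.0,"wx": 0.0,"wy": 0.0,"wz": 0.0,"claw": 0.5},{"dx": 0.0,"dy": 0.08,"dz": -5.0,"wx": 0.0,"wy": 0.0,"wz": 0.0,"claw": 0.5},{"dx": 0.0,"dy": 0.08,"dz": -6.7,"wx": 0.0,"wy": 0.0,"wz": 0.0,"claw": 0.5},{"dx": 0.0,"dy": 0.08,"dz": -6.7,"wx": 0.0,"wy": 0.0,"wz": 0.0,"claw": 0.5},{"dx": 0.0,"dy": 0.08,"dz": -6.7,"wx": 0.0,"wy": 0.0,"wz": 0.0,"claw": 0.3}]'

```text
time_s: 2.7
ee_pos: [0.5649, -0.0302, 0.1486]
tool_rot: [[0.847, -0.532, 0.001], [-0.532, -0.847, 0.0], [0.001, -0.001, -1.0]]
force: [-0.4, 0.6, 0.1]
gripper_width: 0.0265
```

```bash
python3 - <<'E'
from h import *
for n,(x,y,w,hh) in {"scene":(300,140,80,80)}.items():
    im=imaging.capture(n);cv2.imwrite(f'pics/{n}2.png',im)
    s=bot.get_state();u=proj(n,s['ee_pos'])[0];print(u,s['ee_pos'],s['force'],s['moment'])
    a=cv2.resize(im[y:y+hh,x:x+w],None,fx=7,fy=7,interpolation=cv2.INTER_CUBIC)
    cv2.circle(a,tuple(int(v) for v in (u-[x,y]+.5)*7),4,(0,255,0),1)
    cv2.imwrite(f'pics/c2_{n}.png',a)
E
```

```text
[348.7395 200.7532] [ 0.565  -0.0301  0.1487] [ 0.2596 -0.1432 -0.0952] [ 0.0131 -0.0006 -0.009 ]
```

View pics/c2_scene.png

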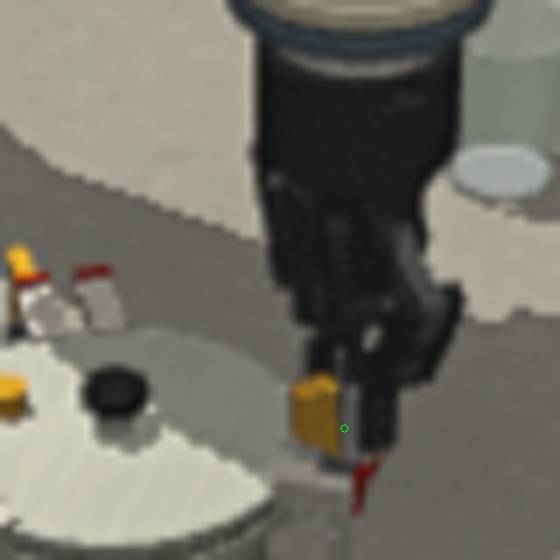

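Call:
jog_arm --deltas '[{"dx": 0.0,"dy": 0.0,"dz": 0.0,"wx": 0.0,"wy": 0.0,"wz": 0.0,"claw": 0.0},{"dx": 0.0,"dy": 0.0,"dz": 0.0,"wx": 0.0,"wy": 0.0,"wz": 0.0,"claw": 0.0},{"dx": 0.0,"dy": 0.0,"dz": 0.0,"wx": 0.0,"wy": 0.0,"wz": 0.0,"claw": 0.0},{"dx": 0.0,"dy": 0.0,"dz": 0.0,"wx": 0.0,"wy": 0.0,"wz": 0.0,"claw": 0.0}]' --grip_force 30

```text
time_s: 3.25
ee_pos: [0.5645, -0.029, 0.1493]
tool_rot: [[0.847, -0.532, 0.001], [-0.532, -0.847, 0.002], [-0.0, -0.002, -1.0]]
force: [-4.5, 10.4, 6.7]
gripper_width: 0.0098
```

```bash
python3 - <<'E'
from h import *
s=bot.get_state();print(s['ee_pos'],s['force'],s['moment'],s['joints'],s['gripper_width'])
E
```

```text
[ 0.5645 -0.029   0.1493] [-4.471  10.3923  6.7066] [ 1.5851  0.948  -0.0869] [-9.0536 28.8761 91.1824  0.1102 59.9141 23.0393] 0.009846625309658803
```

Call:
jog_arm --deltas '[{"dx": -0.02,"dy": 0.05,"dz": 0.04,"wx": 0.0,"wy": 0.0,"wz": 0.0,"claw": 0.0},{"dx": -0.02,"dy": 0.05,"dz": 0.04,"wx": 0.0,"wy": 0.0,"wz": 0.0,"claw": 0.0}]'

```text
time_s: 3.5
ee_pos: [0.5639, -0.0286, 0.1496]
tool_rot: [[0.847, -0.532, -0.0], [-0.532, -0.847, 0.001], [-0.001, -0.001, -1.0]]
force: [-1.9, -0.1, -5.4]
gripper_width: 0.0096
```

```bash
python3 - <<'E'
from h import *
s=bot.get_state();print(s['ee_pos'],s['force'],s['moment'],s['joints'],s['gripper_width'])
E
```

```text
[ 0.5639 -0.0286  0.1496] [-1.907  -0.1059 -5.3877] [-0.0628  0.4968 -0.0625] [-9.0105 28.8279 91.216   0.0932 59.9721 23.0895] 0.009577231417570256
```

Call:
jog_arm --deltas '[{"dx": -0.01,"dy": 0.0,"dz": 0.0,"wx": 0.0,"wy": 0.0,"wz": 0.13,"claw": 0.0},{"dx": -0.01,"dy": 0.0,"dz": 0.03,"wx": 0.0,"wy": 0.0,"wz": 0.26,"claw": 0.0},{"dx": -0.01,"dy": 0.0,"dz": 0.055,"wx": 0.0,"wy": 0.0,"wz": 0.39,"claw": 0.0}]'

```text
time_s: 3.88
ee_pos: [0.5637, -0.0285, 0.1503]
tool_rot: [[0.986, -0.166, -0.001], [-0.166, -0.986, 0.002], [-0.001, -0.001, -1.0]]
force: [-2.0, 0.6, -3.4]
gripper_width: 0.0092
```

```bash
cat > st.py <<'E'
from h import *
s=bot.get_state();R=s['tool_rot'];print(round(s['time_s'],2),s['ee_pos'],'F',s['force'],'M',s['moment'],'yaw',round(float(np.degrees(np.arctan2(R[1,0],R[0,0]))),2),'w',round(s['gripper_width'],4), 'z',R[:,2])
E
python3 st.py
```

```text
3.88 [ 0.5637 -0.0285  0.1503] F [-1.9763  0.6038 -3.3739] M [ 0.2285  0.3964 -0.1011] yaw -9.57 w 0.0092 z [-0.0008  0.0016 -1.    ]
```

Call:
jog_arm --deltas '[{"dx": -0.01,"dy": 0.0,"dz": 0.02,"wx": 0.0,"wy": 0.0,"wz": 0.13,"claw": 0.0},{"dx": -0.01,"dy": 0.0,"dz": 0.045,"wx": 0.0,"wy": 0.0,"wz": 0.26,"claw": 0.0},{"dx": -0.01,"dy": 0.0,"dz": 0.07,"wx": 0.0,"wy": 0.0,"wz": 0.4,"claw": 0.0},{"dx": -0.01,"dy": 0.0,"dz": 0.07,"wx": 0.0,"wy": 0.0,"wz": 0.4,"claw": 0.0}]'

```text
time_s: 4.38
ee_pos: [0.5634, -0.0285, 0.1511]
tool_rot: [[0.973, 0.23, -0.002], [0.23, -0.973, 0.001], [-0.001, -0.002, -1.0]]
force: [-1.8, 1.5, -3.4]
gripper_width: 0.0095
```

```bash
python3 st.py
```

```text
4.38 [ 0.5634 -0.0285  0.1511] F [-1.839   1.4515 -3.3682] M [0.1981 0.5145 0.1441] yaw 13.31 w 0.0095 z [-0.0016  0.0013 -1.    ]
```

Call:
jog_arm --deltas '[{"dx": 0.115,"dy": 0.034,"dz": 0.0,"wx": -0.0034,"wy": 0.0115,"wz": 0.0,"claw": 0.0},{"dx": 0.115,"dy": 0.034,"dz": 0.0,"wx": -0.0034,"wy": 0.0115,"wz": 0.0,"claw": 0.0}]'

```text
time_s: 4.62
ee_pos: [0.5642, -0.0282, 0.1511]
tool_rot: [[0.973, 0.228, -0.015], [0.228, -0.974, -0.002], [-0.015, -0.001, -1.0]]
force: [-6.0, -2.0, -0.9]
gripper_width: 0.0094
```

```bash
python3 st.py
```

```text
4.62 [ 0.5642 -0.0282  0.1511] F [-6.0458 -2.0292 -0.9216] M [-0.2058  1.0764  0.0283] yaw 13.19 w 0.0094 z [-0.0147 -0.0025 -0.9999]
```

Call:
jog_arm --deltas '[{"dx": -0.115,"dy": -0.03,"dz": 0.01,"wx": 0.003,"wy": -0.014,"wz": 0.0,"claw": 0.0},{"dx": -0.115,"dy": -0.03,"dz": 0.01,"wx": 0.003,"wy": -0.014,"wz": 0.0,"claw": 0.0}]'

```text
time_s: 4.88
ee_pos: [0.5631, -0.0285, 0.1512]
tool_rot: [[0.974, 0.227, -0.0], [0.227, -0.974, 0.001], [-0.0, -0.001, -1.0]]
force: [-0.6, 0.7, -5.9]
gripper_width: 0.0093
```

```bash
python3 st.py
```

```text
4.88 [ 0.5631 -0.0285  0.1512] F [-0.6445  0.7173 -5.9309] M [0.1116 0.2537 0.1234] yaw 13.13 w 0.0093 z [-0.0002  0.0006 -1.    ]
```

Call:
jog_arm --deltas '[{"dx": 0.0,"dy": 0.0,"dz": 0.0,"wx": 0.0,"wy": 0.0,"wz": 0.14,"claw": 0.0},{"dx": 0.0,"dy": 0.0,"dz": 0.025,"wx": 0.0,"wy": 0.0,"wz": 0.28,"claw": 0.0},{"dx": 0.0,"dy": 0.0,"dz": 0.05,"wx": 0.0,"wy": 0.0,"wz": 0.42,"claw": 0.0},{"dx": 0.0,"dy": 0.0,"dz": 0.07,"wx": 0.0,"wy": 0.0,"wz": 0.52,"claw": 0.0},{"dx": 0.0,"dy": 0.0,"dz": 0.07,"wx": 0.0,"wy": 0.0,"wz": 0.52,"claw": 0.0}]'

```text
time_s: 5.5
ee_pos: [0.563, -0.0286, 0.1521]
tool_rot: [[0.733, 0.68, -0.001], [0.68, -0.733, 0.0], [-0.0, -0.001, -1.0]]
force: [-3.0, 0.4, 0.3]
gripper_width: 0.0094
```

```bash
python3 st.py
```

```text
5.5 [ 0.563  -0.0286  0.1521] F [-2.9755  0.4202  0.2706] M [0.0449 0.8746 0.13  ] yaw 42.86 w 0.0094 z [-0.0006  0.0003 -1.    ]
```

Call:
jog_arm --deltas '[{"dx": 0.13,"dy": 0.038,"dz": 0.0,"wx": -0.004,"wy": 0.013,"wz": 0.0,"claw": 0.0},{"dx": 0.13,"dy": 0.038,"dz": 0.0,"wx": -0.004,"wy": 0.013,"wz": 0.0,"claw": 0.0}]'

```text
time_s: 5.75
ee_pos: [0.5641, -0.0283, 0.152]
tool_rot: [[0.734, 0.679, -0.015], [0.679, -0.734, -0.004], [-0.014, -0.007, -1.0]]
force: [-6.7, -0.6, 2.6]
gripper_width: 0.0093
```

```bash
python3 st.py
```

```text
5.75 [ 0.5641 -0.0283  0.152 ] F [-6.6599 -0.5802  2.6175] M [-0.2084  1.3217  0.0198] yaw 42.75 w 0.0093 z [-0.0154 -0.0042 -0.9999]
```

Call:
jog_arm --deltas '[{"dx": -0.11,"dy": -0.03,"dz": 0.01,"wx": 0.004,"wy": -0.015,"wz": 0.0,"claw": 0.0},{"dx": -0.11,"dy": -0.03,"dz": 0.01,"wx": 0.004,"wy": -0.015,"wz": 0.0,"claw": 0.0}]'

```text
time_s: 6.0
ee_pos: [0.563, -0.0286, 0.1521]
tool_rot: [[0.735, 0.678, -0.0], [0.678, -0.735, -0.0], [-0.0, 0.0, -1.0]]
force: [-1.8, -0.3, -3.6]
gripper_width: 0.0093
```

```bash
python3 st.py
```

```text
6.0 [ 0.563  -0.0286  0.1521] F [-1.7995 -0.2707 -3.5814] M [0.0913 0.4691 0.0615] yaw 42.68 w 0.0093 z [-0.0001 -0.0002 -1.    ]
```

Call:
jog_arm --deltas '[{"dx": 0.0,"dy": 0.0,"dz": 0.015,"wx": 0.0,"wy": 0.0,"wz": 0.14,"claw": 0.0},{"dx": 0.0,"dy": 0.0,"dz": 0.04,"wx": 0.0,"wy": 0.0,"wz": 0.28,"claw": 0.0},{"dx": 0.0,"dy": 0.0,"dz": 0.065,"wx": 0.0,"wy": 0.0,"wz": 0.42,"claw": 0.0},{"dx": 0.0,"dy": 0.0,"dz": 0.09,"wx": 0.0,"wy": 0.0,"wz": 0.53,"claw": 0.0},{"dx": 0.0,"dy": 0.0,"dz": 0.09,"wx": 0.0,"wy": 0.0,"wz": 0.53,"claw": 0.0}]'

```text
time_s: 6.62
ee_pos: [0.563, -0.0287, 0.1531]
tool_rot: [[0.293, 0.956, -0.0], [0.956, -0.293, -0.0], [-0.001, -0.0, -1.0]]
force: [-4.1, -1.7, 0.3]
gripper_width: 0.0092
```

```bash
python3 st.py
```

```text
6.62 [ 0.563  -0.0287  0.1531] F [-4.0617 -1.7256  0.3446] M [-0.3353  0.9949  0.1104] yaw 72.98 w 0.0092 z [-0.0004 -0.0005 -1.    ]
```

Call:
jog_arm --deltas '[{"dx": 0.13,"dy": 0.038,"dz": 0.0,"wx": -0.004,"wy": 0.013,"wz": 0.0,"claw": 0.0},{"dx": 0.13,"dy": 0.038,"dz": 0.0,"wx": -0.004,"wy": 0.013,"wz": 0.0,"claw": 0.0}]'

```text
time_s: 6.88
ee_pos: [0.5645, -0.0283, 0.153]
tool_rot: [[0.294, 0.956, -0.014], [0.956, -0.294, -0.005], [-0.009, -0.012, -1.0]]
force: [-4.7, -1.3, 0.5]
gripper_width: 0.0092
```

```bash
python3 st.py
```

```text
6.88 [ 0.5645 -0.0283  0.153 ] F [-4.6867 -1.313   0.5124] M [-0.2611  1.0075  0.0208] yaw 72.89 w 0.0092 z [-0.0138 -0.0047 -0.9999]
```

Call:
jog_arm --deltas '[{"dx": 0.1,"dy": 0.03,"dz": 0.0,"wx": -0.003,"wy": 0.01,"wz": 0.0,"claw": 0.0},{"dx": 0.1,"dy": 0.03,"dz": 0.0,"wx": -0.003,"wy": 0.01,"wz": 0.0,"claw": 0.0}]'

```text
time_s: 7.12
ee_pos: [0.5652, -0.028, 0.153]
tool_rot: [[0.295, 0.955, -0.025], [0.955, -0.295, -0.008], [-0.015, -0.022, -1.0]]
force: [-8.0, -2.4, 2.9]
gripper_width: 0.0089
```

```bash
python3 st.py
```

```text
7.12 [ 0.5652 -0.028   0.153 ] F [-8.0012 -2.4058  2.8607] M [-0.495   1.4423  0.0862] yaw 72.85 w 0.0089 z [-0.025  -0.008  -0.9997]
```

Call:
jog_arm --deltas '[{"dx": -0.2,"dy": -0.06,"dz": 0.01,"wx": 0.007,"wy": -0.025,"wz": 0.0,"claw": 0.0},{"dx": -0.2,"dy": -0.06,"dz": 0.01,"wx": 0.007,"wy": -0.025,"wz": 0.0,"claw": 0.0}]'

```text
time_s: 7.38
ee_pos: [0.563, -0.0288, 0.1531]
tool_rot: [[0.296, 0.955, 0.0], [0.955, -0.296, -0.001], [-0.001, 0.001, -1.0]]
force: [-1.7, -0.9, -5.1]
gripper_width: 0.0094
```

```bash
python3 st.py
```

```text
7.38 [ 0.563  -0.0288  0.1531] F [-1.7285 -0.9211 -5.1055] M [-0.196   0.5503  0.0997] yaw 72.79 w 0.0094 z [ 0.0005 -0.001  -1.    ]
```

Call:
jog_arm --deltas '[{"dx": 0.0,"dy": 0.0,"dz": 0.01,"wx": 0.0,"wy": 0.0,"wz": 0.14,"claw": 0.0},{"dx": 0.0,"dy": 0.0,"dz": 0.035,"wx": 0.0,"wy": 0.0,"wz": 0.28,"claw": 0.0},{"dx": 0.0,"dy": 0.0,"dz": 0.06,"wx": 0.0,"wy": 0.0,"wz": 0.42,"claw": 0.0},{"dx": 0.0,"dy": 0.0,"dz": 0.085,"wx": 0.0,"wy": 0.0,"wz": 0.53,"claw": 0.0},{"dx": 0.0,"dy": 0.0,"dz": 0.085,"wx": 0.0,"wy": 0.0,"wz": 0.53,"claw": 0.0}]'

```text
time_s: 8.0
ee_pos: [0.563, -0.029, 0.154]
tool_rot: [[-0.227, 0.974, 0.001], [0.974, 0.227, -0.001], [-0.001, 0.001, -1.0]]
force: [-3.1, -2.6, 0.8]
gripper_width: 0.0092
```

```bash
python3 st.py
```

```text
8.0 [ 0.563 -0.029  0.154] F [-3.0941 -2.625   0.823 ] M [-0.5651  0.8738  0.026 ] yaw 103.1 w 0.0092 z [ 0.0007 -0.0008 -1.    ]
```

Call:
jog_arm --deltas '[{"dx": 0.13,"dy": 0.038,"dz": 0.0,"wx": -0.004,"wy": 0.013,"wz": 0.0,"claw": 0.0},{"dx": 0.2,"dy": 0.06,"dz": 0.0,"wx": -0.006,"wy": 0.02,"wz": 0.0,"claw": 0.0},{"dx": 0.2,"dy": 0.06,"dz": 0.0,"wx": -0.006,"wy": 0.02,"wz": 0.0,"claw": 0.0}]'

```text
time_s: 8.38
ee_pos: [0.5652, -0.0283, 0.154]
tool_rot: [[-0.226, 0.974, -0.019], [0.974, 0.226, -0.007], [-0.002, -0.02, -1.0]]
force: [-1.9, -3.4, 0.5]
gripper_width: 0.0092
```

```bash
python3 st.py
```

```text
8.38 [ 0.5652 -0.0283  0.154 ] F [-1.8909 -3.4397  0.5211] M [-0.4633  0.8353  0.0308] yaw 103.06 w 0.0092 z [-0.0192 -0.007  -0.9998]
```

Call:
jog_arm --deltas '[{"dx": 0.08,"dy": 0.024,"dz": 0.0,"wx": -0.0025,"wy": 0.008,"wz": 0.0,"claw": 0.0},{"dx": 0.13,"dy": 0.038,"dz": 0.0,"wx": -0.004,"wy": 0.013,"wz": 0.0,"claw": 0.0}]'

```text
time_s: 8.62
ee_pos: [0.5664, -0.028, 0.154]
tool_rot: [[-0.226, 0.974, -0.033], [0.974, 0.226, -0.011], [-0.003, -0.035, -0.999]]
force: [-4.6, -2.2, -0.5]
gripper_width: 0.0093
```

```bash
python3 st.py
```

```text
8.62 [ 0.5664 -0.028   0.154 ] F [-4.5856 -2.2096 -0.5116] M [-0.5416  0.9869 -0.0104] yaw 103.05 w 0.0093 z [-0.0329 -0.0111 -0.9994]
```

Call:
jog_arm --deltas '[{"dx": 0.1,"dy": 0.03,"dz": 0.0,"wx": -0.003,"wy": 0.01,"wz": 0.0,"claw": 0.0},{"dx": 0.1,"dy": 0.03,"dz": 0.0,"wx": -0.003,"wy": 0.01,"wz": 0.0,"claw": 0.0}]'

```text
time_s: 8.88
ee_pos: [0.5676, -0.0276, 0.1539]
tool_rot: [[-0.226, 0.973, -0.043], [0.974, 0.225, -0.014], [-0.004, -0.045, -0.999]]
force: [-2.2, -2.1, -1.4]
gripper_width: 0.0094
```

```bash
python3 st.py
```

```text
8.88 [ 0.5676 -0.0276  0.1539] F [-2.222  -2.1398 -1.3515] M [-0.5546  0.8745  0.0346] yaw 103.05 w 0.0094 z [-0.0429 -0.0142 -0.999 ]
```

Call:
jog_arm --deltas '[{"dx": 0.15,"dy": 0.045,"dz": -0.005,"wx": -0.0045,"wy": 0.015,"wz": 0.0,"claw": 0.0},{"dx": 0.25,"dy": 0.075,"dz": -0.01,"wx": -0.0075,"wy": 0.025,"wz": 0.0,"claw": 0.0}]'

```text
time_s: 9.12
ee_pos: [0.57, -0.0269, 0.1537]
tool_rot: [[-0.226, 0.972, -0.069], [0.974, 0.225, -0.022], [-0.006, -0.072, -0.997]]
force: [-3.3, -3.8, -1.5]
gripper_width: 0.0093
```

```bash
python3 st.py
```

```text
9.12 [ 0.57   -0.0269  0.1537] F [-3.3413 -3.8254 -1.5428] M [-0.654   0.9703  0.0622] yaw 103.06 w 0.0093 z [-0.0685 -0.0218 -0.9974]
```

Call:
jog_arm --deltas '[{"dx": 0.41,"dy": 0.124,"dz": -0.04,"wx": -0.0124,"wy": 0.0412,"wz": 0.0,"claw": 0.0},{"dx": 0.843,"dy": 0.253,"dz": -0.1,"wx": -0.0259,"wy": 0.0862,"wz": 0.0,"claw": 0.0}]'

```text
time_s: 9.38
ee_pos: [0.5783, -0.0244, 0.1527]
tool_rot: [[-0.226, 0.962, -0.156], [0.974, 0.222, -0.048], [-0.012, -0.162, -0.987]]
force: [-4.1, -2.7, -4.6]
gripper_width: 0.0095
```

```bash
python3 st.py
```

```text
9.38 [ 0.5783 -0.0244  0.1527] F [-4.0803 -2.6979 -4.5925] M [-0.4891  0.7459  0.0326] yaw 103.09 w 0.0095 z [-0.1556 -0.0478 -0.9867]
```

Call:
jog_arm --deltas '[{"dx": 0.556,"dy": 0.167,"dz": -0.11,"wx": -0.0164,"wy": 0.0546,"wz": 0.0,"claw": 0.0},{"dx": 1.12,"dy": 0.336,"dz": -0.26,"wx": -0.0336,"wy": 0.112,"wz": 0.0,"claw": 0.0},{"dx": 1.676,"dy": 0.502,"dz": -0.45,"wx": -0.0508,"wy": 0.1696,"wz": 0.0,"claw": 0.0},{"dx": 2.2,"dy": 0.66,"dz": -0.66,"wx": -0.068,"wy": 0.227,"wz": 0.0,"claw": 0.0}]'

```text
time_s: 9.88
ee_pos: [0.6003, -0.0177, 0.1459]
tool_rot: [[-0.231, 0.898, -0.375], [0.973, 0.203, -0.113], [-0.026, -0.391, -0.92]]
force: [-6.8, -3.9, -5.4]
gripper_width: 0.0091
```

```bash
python3 st.py
```

```text
9.88 [ 0.6003 -0.0177  0.1459] F [-6.8265 -3.857  -5.3784] M [-0.5363  0.584   0.1958] yaw 103.34 w 0.0091 z [-0.3752 -0.1134 -0.92  ]
```

Call:
jog_arm --deltas '[{"dx": 0.0,"dy": 0.0,"dz": 0.0,"wx": 0.0,"wy": 0.0,"wz": 0.0,"claw": 0.4},{"dx": 0.0,"dy": 0.0,"dz": 0.0,"wx": 0.0,"wy": 0.0,"wz": 0.0,"claw": 0.4},{"dx": 0.0,"dy": 0.0,"dz": 0.0,"wx": 0.0,"wy": 0.0,"wz": 0.0,"claw": 0.4}]'

```text
time_s: 10.25
ee_pos: [0.6003, -0.0177, 0.1464]
tool_rot: [[-0.23, 0.899, -0.373], [0.973, 0.202, -0.113], [-0.026, -0.389, -0.921]]
force: [-0.3, 0.0, -0.8]
gripper_width: 0.0339
```

Call:
jog_arm --deltas '[{"dx": 0.9,"dy": 0.27,"dz": 2.2,"wx": 0.0,"wy": 0.0,"wz": 0.0,"claw": 0.4},{"dx": 2.25,"dy": 0.68,"dz": 5.5,"wx": 0.0,"wy": 0.0,"wz": 0.0,"claw": 0.4},{"dx": 2.25,"dy": 0.68,"dz": 5.5,"wx": 0.0,"wy": 0.0,"wz": 0.0,"claw": 0.4}]'

```text
time_s: 10.62
ee_pos: [0.6246, -0.0109, 0.2042]
tool_rot: [[-0.23, 0.901, -0.368], [0.973, 0.203, -0.113], [-0.027, -0.384, -0.923]]
force: [-0.1, -0.6, -0.5]
gripper_width: 0.0341
```

```bash
python3 st.py; python3 - <<'E'
from h import *
for n,(x,y,w,hh) in {"scene":(300,140,100,80)}.items():
    im=imaging.capture(n);cv2.imwrite(f'pics/{n}3.png',im)
    a=cv2.resize(im[y:y+hh,x:x+w],None,fx=7,fy=7,interpolation=cv2.INTER_CUBIC)
    cv2.imwrite(f'pics/c3_{n}.png',a)
E
```

```text
10.62 [ 0.6246 -0.0109  0.2042] F [-0.1291 -0.5669 -0.5265] M [ 0.04   -0.1844 -0.0302] yaw 103.33 w 0.0341 z [-0.3678 -0.113  -0.923 ]
```

View pics/c3_scene.png

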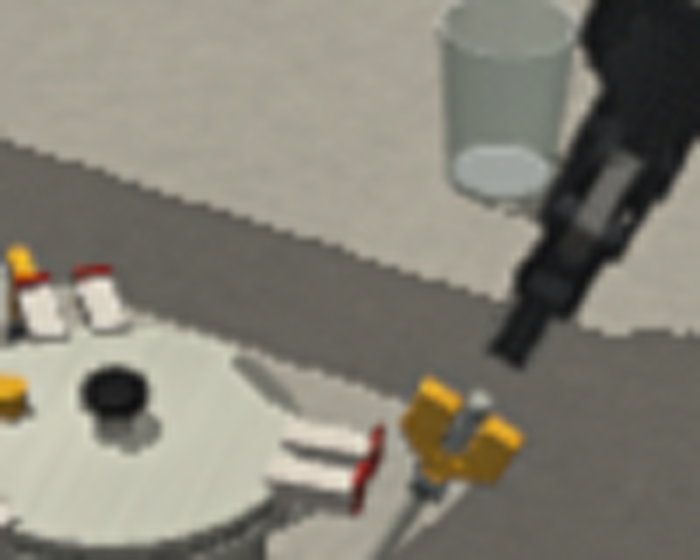

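Call:
jog_arm --deltas '[{"dx": -3.3,"dy": -0.95,"dz": 1.0,"wx": 0.055,"wy": -0.18,"wz": 0.0,"claw": 0.0},{"dx": -6.66,"dy": -1.93,"dz": 0.8,"wx": 0.116,"wy": -0.3775,"wz": 0.0,"claw": 0.0},{"dx": -6.66,"dy": -1.93,"dz": 0.8,"wx": 0.116,"wy": -0.3775,"wz": 0.0,"claw": 0.0},{"dx": -6.66,"dy": -1.93,"dz": 0.8,"wx": 0.116,"wy": -0.3775,"wz": 0.0,"claw": 0.0},{"dx": -6.66,"dy": -1.93,"dz": 0.8,"wx": 0.116,"wy": -0.3775,"wz": 0.0,"claw": 0.0}]'

```text
time_s: 11.3
ee_pos: [0.5577, -0.0303, 0.2106]
tool_rot: [[-0.225, 0.974, -0.003], [0.974, 0.225, -0.0], [0.0, -0.003, -1.0]]
force: [0.6, -0.3, -0.3]
gripper_width: -0.0001
```

```bash
python3 st.py; python3 - <<'E'
from h import *
for n,(x,y,w,hh) in {"scene":(300,110,110,110)}.items():
    im=imaging.capture(n);cv2.imwrite(f'pics/{n}4.png',im)
    a=cv2.resize(im[y:y+hh,x:x+w],None,fx=5,fy=5,interpolation=cv2.INTER_CUBIC)
    cv2.imwrite(f'pics/c4_{n}.png',a)
E
```

```text
11.3 [ 0.5577 -0.0303  0.2106] F [ 0.6224 -0.2511 -0.2885] M [0.0696 0.0189 0.0351] yaw 103.03 w -0.0001 z [-0.0029 -0.0004 -1.    ]
```

View pics/c4_scene.png

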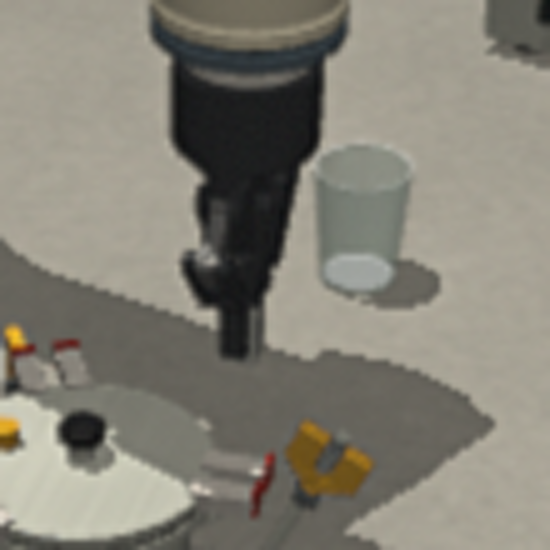

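Call:
jog_arm --deltas '[{"dx": 0.0,"dy": 0.0,"dz": -2.5,"wx": 0.0,"wy": 0.0,"wz": 0.0,"claw": 0.0},{"dx": 0.0,"dy": 0.0,"dz": -5.0,"wx": 0.0,"wy": 0.0,"wz": 0.0,"claw": 0.0},{"dx": 0.0,"dy": 0.0,"dz": -5.0,"wx": 0.0,"wy": 0.0,"wz": 0.0,"claw": 0.0}]'

```text
time_s: 11.72
ee_pos: [0.5576, -0.0298, 0.1587]
tool_rot: [[-0.226, 0.974, -0.007], [0.974, 0.226, 0.0], [0.002, -0.006, -1.0]]
force: [-0.6, -0.1, 0.8]
gripper_width: -0.0003
```

```bash
python3 st.py; cat > path.py <<'E'
from h import *
import sys
p=bot.get_state()['ee_pos'];c=.106
d=np.array([np.cos(np.radians(16.7)),np.sin(np.radians(16.7))])
for a in map(float,sys.argv[1:]):
    u=c*np.sin(a)-.022*np.cos(a)-.011;v=c*np.cos(a)+.022*np.sin(a)
    t=np.r_[np.array([.5628,-.0288])+u*d,.0535+v]
    print(a,np.round((t-p)*100,2),t)
E
python3 path.py .4 .5 .6 .7 .8 .9
```

```text
11.72 [ 0.5576 -0.0298  0.1587] F [-0.5993 -0.0723  0.773 ] M [-0.0429  0.0107 -0.0265] yaw 103.08 w -0.0003 z [-0.0067  0.0001 -1.    ]
0.4 [1.48 0.39 0.1 ] [ 0.5724 -0.0259  0.1597]
0.5 [ 2.49  0.69 -0.16] [ 0.5824 -0.0229  0.1571]
0.6 [ 3.46  0.98 -0.52] [ 0.5922 -0.02    0.1534]
0.7 [ 4.4   1.26 -0.99] [ 0.6016 -0.0172  0.1487]
0.8 [ 5.28  1.53 -1.55] [ 0.6104 -0.0145  0.1431]
0.9 [ 6.11  1.78 -2.2 ] [ 0.6187 -0.012   0.1366]
```

Push gently outward along the arc.

Call:
jog_arm --deltas '[{"dx": 0.8,"dy": 0.2,"dz": 0.1,"wx": 0.0,"wy": 0.0,"wz": 0.0,"claw": 0.0},{"dx": 1.5,"dy": 0.4,"dz": 0.1,"wx": 0.0,"wy": 0.0,"wz": 0.0,"claw": 0.0},{"dx": 2.0,"dy": 0.55,"dz": 0.0,"wx": 0.0,"wy": 0.0,"wz": 0.0,"claw": 0.0},{"dx": 2.5,"dy": 0.7,"dz": -0.16,"wx": 0.0,"wy": 0.0,"wz": 0.0,"claw": 0.0},{"dx": 3.0,"dy": 0.84,"dz": -0.33,"wx": 0.0,"wy": 0.0,"wz": 0.0,"claw": 0.0},{"dx": 3.46,"dy": 0.98,"dz": -0.52,"wx": 0.0,"wy": 0.0,"wz": 0.0,"claw": 0.0}]'

```text
time_s: 12.48
ee_pos: [0.5925, -0.0199, 0.1534]
tool_rot: [[-0.226, 0.974, -0.007], [0.974, 0.226, 0.0], [0.002, -0.006, -1.0]]
force: [-1.8, -0.4, 1.4]
gripper_width: 0.0001
```

```bash
python3 st.py; python3 path.py .6 .7 .8 .9 1 1.1;  python3 - <<'E'
from h import *
for n,(x,y,w,hh) in {"scene":(300,110,110,110)}.items():
    im=imaging.capture(n);cv2.imwrite(f'pics/{n}5.png',im)
    a=cv2.resize(im[y:y+hh,x:x+w],None,fx=5,fy=5,interpolation=cv2.INTER_CUBIC)
    cv2.imwrite(f'pics/c5_{n}.png',a)
E
```

```text
12.47 [ 0.5925 -0.0199  0.1534] F [-1.7723 -0.3806  1.4251] M [ 0.0144  0.022  -0.0397] yaw 103.08 w 0.0001 z [-0.0066  0.0002 -1.    ]
0.6 [-0.03 -0.01  0.  ] [ 0.5922 -0.02    0.1534]
0.7 [ 0.9   0.27 -0.46] [ 0.6016 -0.0172  0.1487]
0.8 [ 1.79  0.54 -1.02] [ 0.6104 -0.0145  0.1431]
0.9 [ 2.62  0.78 -1.67] [ 0.6187 -0.012   0.1366]
1.0 [ 3.38  1.01 -2.41] [ 0.6263 -0.0097  0.1293]
1.1 [ 4.07  1.22 -3.22] [ 0.6332 -0.0077  0.1212]
```

View pics/c5_scene.png

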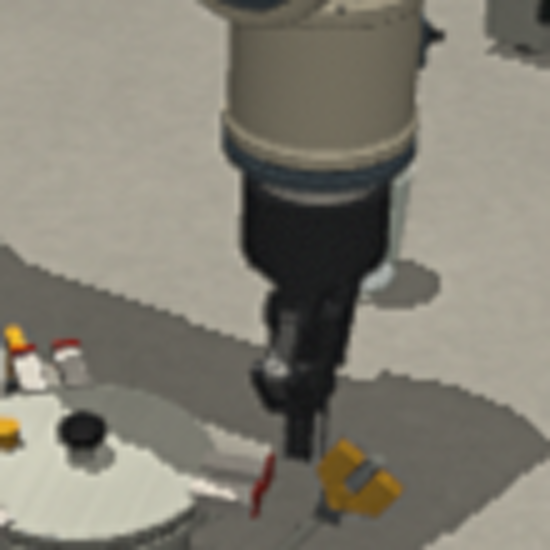

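Call:
jog_arm --deltas '[{"dx": 0.9,"dy": 0.27,"dz": -0.46,"wx": 0.0,"wy": 0.0,"wz": 0.0,"claw": 0.0},{"dx": 1.79,"dy": 0.54,"dz": -1.02,"wx": 0.0,"wy": 0.0,"wz": 0.0,"claw": 0.0},{"dx": 2.62,"dy": 0.78,"dz": -1.67,"wx": 0.0,"wy": 0.0,"wz": 0.0,"claw": 0.0},{"dx": 3.38,"dy": 1.01,"dz": -2.41,"wx": 0.0,"wy": 0.0,"wz": 0.0,"claw": 0.0},{"dx": 4.07,"dy": 1.22,"dz": -3.22,"wx": 0.0,"wy": 0.0,"wz": 0.0,"claw": 0.0}]'

```text
time_s: 13.15
ee_pos: [0.6342, -0.0074, 0.1203]
tool_rot: [[-0.226, 0.974, -0.006], [0.974, 0.226, 0.0], [0.002, -0.006, -1.0]]
force: [-0.3, 0.4, 0.4]
gripper_width: -0.0
```

```bash
python3 st.py; python3 path.py 1.1 1.2 1.3 1.4 1.45 1.5;  python3 - <<'E'
from h import *
for n,(x,y,w,hh) in {"scene":(300,110,110,110)}.items():
    im=imaging.capture(n);cv2.imwrite(f'pics/{n}6.png',im)
    a=cv2.resize(im[y:y+hh,x:x+w],None,fx=5,fy=5,interpolation=cv2.INTER_CUBIC)
    cv2.imwrite(f'pics/c6_{n}.png',a)
E
```

```text
13.15 [ 0.6342 -0.0074  0.1203] F [-0.2575  0.412   0.3809] M [ 0.0385 -0.0077  0.0047] yaw 103.09 w -0.0 z [-0.0064  0.0002 -1.    ]
1.1 [-0.1  -0.03  0.09] [ 0.6332 -0.0077  0.1212]
1.2 [ 0.5   0.15 -0.79] [ 0.6393 -0.0059  0.1124]
1.3 [ 1.02  0.31 -1.73] [ 0.6445 -0.0043  0.1031]
1.4 [ 1.45  0.43 -2.71] [ 0.6487 -0.003   0.0932]
1.45 [ 1.63  0.49 -3.22] [ 0.6505 -0.0025  0.0881]
1.5 [ 1.78  0.53 -3.74] [ 0.652  -0.002   0.0829]
```

View pics/c6_scene.png

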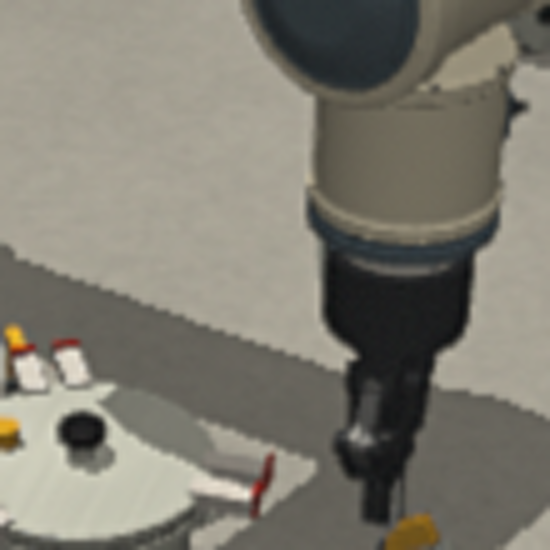

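Call:
jog_arm --deltas '[{"dx": 0.55,"dy": 0.16,"dz": -0.79,"wx": 0.0,"wy": 0.0,"wz": 0.0,"claw": 0.0},{"dx": 1.1,"dy": 0.33,"dz": -1.73,"wx": 0.0,"wy": 0.0,"wz": 0.0,"claw": 0.0},{"dx": 1.6,"dy": 0.47,"dz": -2.4,"wx": 0.0,"wy": 0.0,"wz": 0.0,"claw": 0.0},{"dx": 1.9,"dy": 0.57,"dz": -3.0,"wx": 0.0,"wy": 0.0,"wz": 0.0,"claw": 0.0}]'

```text
time_s: 13.7
ee_pos: [0.6537, -0.0014, 0.0888]
tool_rot: [[-0.227, 0.974, -0.007], [0.974, 0.227, 0.0], [0.002, -0.007, -1.0]]
force: [-0.4, 0.5, -0.1]
gripper_width: 0.0
```

```bash
python3 st.py; python3 - <<'E'
from h import *
for n,(x,y,w,hh) in {"scene":(310,150,110,110)}.items():
    im=imaging.capture(n);cv2.imwrite(f'pics/{n}7.png',im)
    a=cv2.resize(im[y:y+hh,x:x+w],None,fx=5,fy=5,interpolation=cv2.INTER_CUBIC)
    cv2.imwrite(f'pics/c7_{n}.png',a)
E
```

```text
13.7 [ 0.6537 -0.0014  0.0888] F [-0.3992  0.4608 -0.1174] M [-0.0504  0.0556  0.0324] yaw 103.09 w 0.0 z [-0.0072  0.0004 -1.    ]
```

View pics/c7_scene.png

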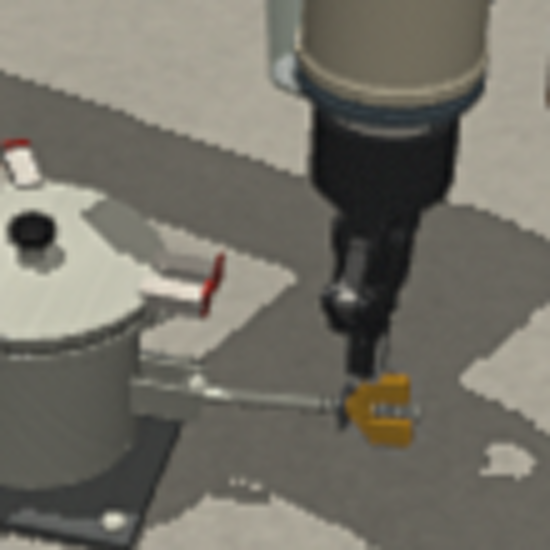

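Call:
jog_arm --deltas '[{"dx": 0.0,"dy": 0.0,"dz": 0.5,"wx": 0.0,"wy": 0.0,"wz": 0.0,"claw": 0.0},{"dx": 1.2,"dy": 0.36,"dz": 0.5,"wx": 0.0,"wy": 0.0,"wz": 0.0,"claw": 0.0},{"dx": 1.2,"dy": 0.36,"dz": 0.0,"wx": 0.0,"wy": 0.0,"wz": 0.0,"claw": 0.0},{"dx": 1.2,"dy": 0.36,"dz": -0.3,"wx": 0.0,"wy": 0.0,"wz": 0.0,"claw": 0.0},{"dx": 1.2,"dy": 0.36,"dz": -0.4,"wx": 0.0,"wy": 0.0,"wz": 0.0,"claw": 0.0}]'

```text
time_s: 14.38
ee_pos: [0.6656, 0.0023, 0.084]
tool_rot: [[-0.226, 0.974, -0.008], [0.974, 0.226, 0.001], [0.002, -0.007, -1.0]]
force: [0.4, 0.4, 5.5]
gripper_width: -0.0002
```

```bash
python3 st.py
```

```text
14.38 [0.6656 0.0023 0.084 ] F [0.4068 0.3843 5.4945] M [ 0.0952 -0.0242  0.009 ] yaw 103.09 w -0.0002 z [-0.0076  0.0005 -1.    ]
```

Call:
jog_arm --deltas '[{"dx": 0.0,"dy": 0.0,"dz": -0.07,"wx": 0.0,"wy": 0.0,"wz": 0.0,"claw": 0.0},{"dx": 0.0,"dy": 0.0,"dz": -0.1,"wx": 0.0,"wy": 0.0,"wz": 0.0,"claw": 0.0}]'

```text
time_s: 14.62
ee_pos: [0.6658, 0.0023, 0.0836]
tool_rot: [[-0.226, 0.974, -0.007], [0.974, 0.226, 0.001], [0.002, -0.007, -1.0]]
force: [-0.9, 1.1, 10.0]
gripper_width: 0.0002
```

```bash
python3 st.py
```

```text
14.62 [0.6658 0.0023 0.0836] F [-0.9178  1.0711  9.9596] M [ 0.154   0.1605 -0.0187] yaw 103.09 w 0.0002 z [-0.0068  0.0005 -1.    ]
```

Call:
jog_arm --deltas '[{"dx": 0.0,"dy": 0.0,"dz": 2.0,"wx": 0.0,"wy": 0.0,"wz": 0.0,"claw": 0.0},{"dx": 0.0,"dy": 0.0,"dz": 7.0,"wx": 0.0,"wy": 0.0,"wz": 0.0,"claw": 0.0},{"dx": 0.0,"dy": 0.0,"dz": 13.0,"wx": 0.0,"wy": 0.0,"wz": 0.0,"claw": 0.0},{"dx": -5.0,"dy": -6.0,"dz": 17.0,"wx": 0.0,"wy": 0.0,"wz": 0.0,"claw": 0.0},{"dx": -15.0,"dy": -30.0,"dz": 17.0,"wx": 0.0,"wy": 0.0,"wz": 0.0,"claw": 0.0},{"dx": -15.0,"dy": -30.0,"dz": 17.0,"wx": 0.0,"wy": 0.0,"wz": 0.0,"claw": 0.0},{"dx": -15.0,"dy": -30.0,"dz": 17.0,"wx": 0.0,"wy": 0.0,"wz": 0.0,"claw": 0.0},{"dx": -15.0,"dy": -30.0,"dz": 17.0,"wx": 0.0,"wy": 0.0,"wz": 0.0,"claw": 0.0}]'

```text
time_s: 15.62
ee_pos: [0.5274, -0.2703, 0.2525]
tool_rot: [[-0.226, 0.974, -0.007], [0.974, 0.226, 0.001], [0.002, -0.007, -1.0]]
force: [1.0, 0.5, 0.0]
gripper_width: -0.0004
```

Call:
jog_arm --deltas '[{"dx": -18.0,"dy": -25.0,"dz": 0.0,"wx": 0.0,"wy": 0.0,"wz": 0.0,"claw": 0.0},{"dx": -18.0,"dy": -25.0,"dz": 0.0,"wx": 0.0,"wy": 0.0,"wz": 0.0,"claw": 0.0},{"dx": -18.0,"dy": -25.0,"dz": 0.0,"wx": 0.0,"wy": 0.0,"wz": 0.0,"claw": 0.0},{"dx": -18.0,"dy": -25.0,"dz": 0.0,"wx": 0.0,"wy": 0.0,"wz": 0.0,"claw": 0.0},{"dx": -18.0,"dy": -25.0,"dz": 0.0,"wx": 0.0,"wy": 0.0,"wz": 0.0,"claw": 0.0},{"dx": -18.0,"dy": -25.0,"dz": 0.0,"wx": 0.0,"wy": 0.0,"wz": 0.0,"claw": 0.0}]'

```text
time_s: 16.38
ee_pos: [0.3444, -0.5232, 0.252]
tool_rot: [[-0.222, 0.975, -0.008], [0.975, 0.222, 0.0], [0.002, -0.007, -1.0]]
force: [0.2, 0.0, -0.6]
gripper_width: 0.0002
```

```bash
python3 st.py; python3 - <<'E'
from h import *
for n,(x,y,w,hh) in {"scene":(240,150,160,140),"top":(260,110,160,150)}.items():
    im=imaging.capture(n);cv2.imwrite(f'pics/{n}8.png',im)
    a=cv2.resize(im[y:y+hh,x:x+w],None,fx=4,fy=4,interpolation=cv2.INTER_CUBIC)
    cv2.imwrite(f'pics/c8_{n}.png',a)
E
```

```text
16.38 [ 0.3444 -0.5232  0.252 ] F [ 0.1828  0.0301 -0.5601] M [ 0.0599  0.0088 -0.057 ] yaw 102.83 w 0.0002 z [-0.0076  0.0003 -1.    ]
```

View pics/c8_scene.png

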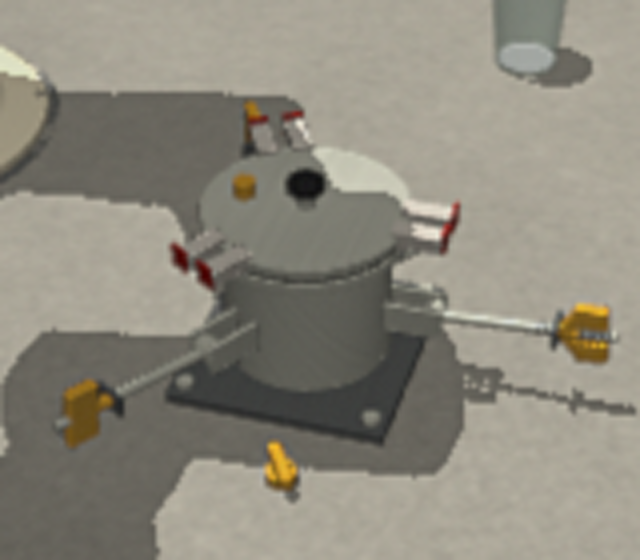

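View pics/c8_top.png

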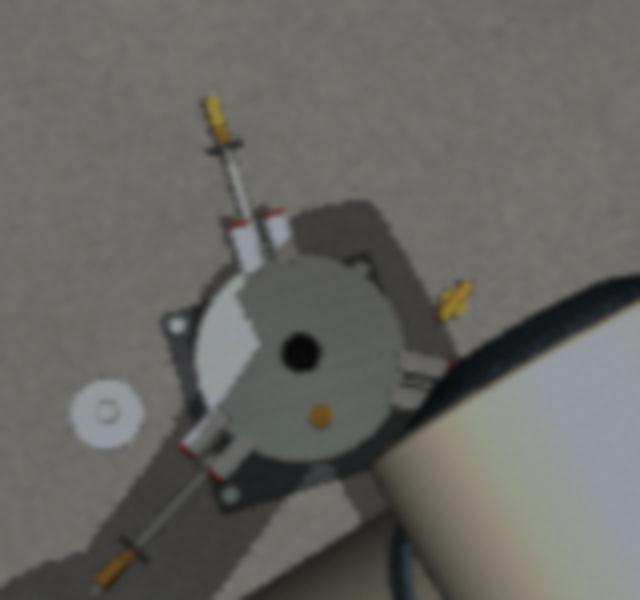

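View pics/scene8.png

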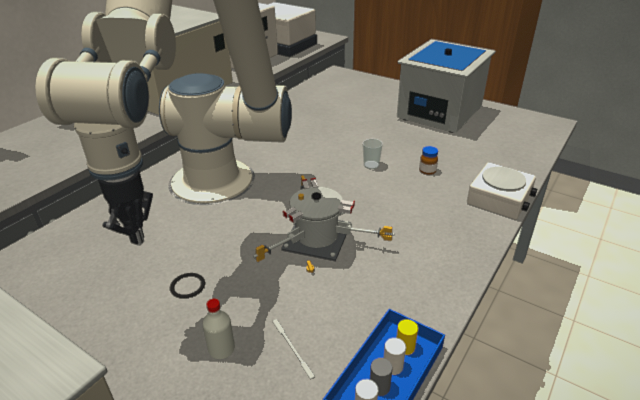

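```bash
python3 - <<'E'
from h import *
S4=lambda x,y:(240+x/4-.4,150+y/4-.4);T4=lambda x,y:(260+x/4-.4,110+y/4-.4)
print("washer",tri(S4(558,330),T4(224,147)),"tip",tri(S4(613,336),T4(209,99)))
bot.close_job()
E
```

```text
washer (array([ 0.6475, -0.0027,  0.058 ]), [np.float64(0.0006501075130189647), np.float64(0.0006501075130192463)]) tip (array([0.684 , 0.0082, 0.0616]), [np.float64(0.0005154766141425694), np.float64(0.0005154766141423892)])
the job is handed in; nothing more can be done
```

The last swing bolt is undone and laid over to its stop, with its wing nut still on it. The job was handed in at about 16.5 s of the 72 s allowed.

**Loosening:** I turned the nut counter-clockwise and tried the bolt gently after about 45°, 75°, 105° and 135°. It was caught by the lip at the first three, where I backed off at a sideways force of 6 to 8 N. At 135° it passed with about 3 to 5 N. The release point therefore lies between 105° and 135°, so the nut is at most 30° past it.

**Swinging out:** I swung the bolt through the slot to about 0.4 rad while holding the nut. I then let go and pushed it over with closed fingertips on the nut's ear, using about 2 N. At the end the force rose to 10 N for 0.4 mm of travel, which I took as the stop.

**Last checks:**
- **Bolt:** both cameras show it lying nearly level. My position check put the washer at a height of 58 mm and the tip at 62 mm. That agrees with the stop angle to within a few millimetres.
- **Bench:** in the last pictures the objects look unmoved. I judged this by eye and did not measure it. The arm partly blocked the top camera, so for some of them I relied on the scene camera alone.
- **Arm:** it ended well clear and touching nothing, with the force reading near zero.

The first move command was refused as invalid input and moved nothing. No other check failed or disagreed.

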